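Clamp a foil-sealed jar under the holding strap

ROBOT

A 6-joint arm with a two-finger parallel gripper is mounted at the origin on the work surface. World frame = base frame: x ahead of the robot, y to its left, z up, the work surface at z = 0. Lengths are in mm, angles in rad, forces in N, time in s.
With the tool pointing down it reaches from about 350 to 925 mm from the base axis. Payload 6.4 kg.
Tool frame: the origin (TCP) lies on the mounting face of the last link; the fingertips stand 199 mm ahead of it and the grasp point (between the pads) lies 180 mm ahead of it (arm.tip_extent is the distance from the TCP to the fingertips, in mm); z points along the fingers, y is the direction in which the jaws open and shut (so a half turn about z gives the same grasp; the last joint's range is limited). The gripper opens to 94 mm and grips with 3 to 60 N. Pads are 16 mm wide; open, the fingers measure 119 mm over their backs; the gripper's body (75 mm by 177 mm) begins 78 mm behind the grasp point.
Start: joints at [1.132, 0.245, 1.558, -0, 1.339, -0.174], TCP at [170.113, 627.357, 404.655] pointing down, gripper open.
Joint ranges: [-3.13, 3.13], [-1.02, 2.26], [0.13, 2.54], [-0.95, 4.09], [0.21, 2.88], [-2.74, 2.74]. Speed limits (rad/s): [2.57, 2.57, 3.14, 3.14, 3.14, 3.14].

INTERFACE

Orientations are given as a unit quaternion [x, y, z, w].
In Python, from station import arm, viewer gives the robot as it stands.
- The arm moves only by the shell command python3 -m crank 'ROWS'. ROWS is a JSON object of lists of equal length, an entry for each row: "rot": the turn, a rotation vector about the tool's x, y, z in degrees, a list of three; "offset": the shift along the tool's x, y, z in cm, a list of three; "fingers": the finger opening in cm, from 0 to 9.4. In form: {"rot": [[ax, ay, az], ...], "offset": [[x, y, z], ...], "fingers": [fingers, ...]}. A call has 1 to 12 rows; each row shifts and turns the commanded pose from where the row before left it, along the tool's axes as they then stand; what a row does not reach is not made up. A row lasts 1/10 s, in which the tool goes at most 50 mm and 8.59 degrees, less where a joint would pass 70% of its speed; a pose out of reach is approached as far as the arm can. A call is refused whole if a number of a shift passes 5 or a number of a turn 8.59, either way. A call with a gripper value outside its range is refused whole. The fingers move at their own pace and stop on an object; the grip force is fixed at half the most. Time passes only in rows, so rows that do not move let the fingers close. It gives the time, the measured TCP pose, the force and the opening at its end, in the units of the state.
- arm.read_state(): the state, without advancing time (a new reading comes with each control period).
- viewer.capture(name): name is "scene" or "side" or "wrist"; returns the picture (400x640x3 uint8, red, green, blue); there is no depth.
- viewer.get_calibration(name): a dict with "intrinsics" (3x3 intrinsics, pixels), "position" and "attitude" of the camera in the world; the wrist camera has in their place "mount" (4x4, takes a point from camera to tool coordinates, whose origin is the TCP and whose axes are the flange's). Camera axes: x right, y down, z forward; pixel columns grow to the right and rows downward; lengths in mm; the calibration is good to about 2 mm. A picture is of the moment at which its call begins: read the wrist's pose just before it. get_calibration takes no time and is no camera call.
- arm.job_done(): hands the job in, once; it reports no verdict.
The state is a dict: "time_s": time; "joints": joint angles; "dq": joint speeds; "joint_torque": joint torques, N m; "tool_pos": TCP position; "orientation": TCP orientation; "contact_force": force on the tool from outside, world axes, zero at the start; "moment": the same for the moment, N m; "finger_gap": finger opening in mm.
Only numpy, scipy, OpenCV 4.12 (cv2) and the standard library are available. Lean on these libraries where they do the work, as an engineer would, in place of code of your own. Each camera call takes 0.05 s, during which the arm holds its last target. There are 200 camera calls.

TASK

Clamp the foil-sealed jar that stands in the green holding clamp so that its seal can set: with the back of a finger, push the swing strap round over the jar until it comes up against its stop, and only then push the red cam lever fully down so that the rubber pad presses on the foil. Only push, grasp and lift nothing; the jar stays in its seat and the other jars, the loose lid and the brush stay where they are.

Things in the scene. Friction and masses are not known exactly. Their poses are not given: they have to be found in the camera images.
- clamp: The holding clamp, fixed to the bench: a green base plate (230 x 130 mm, 12 mm thick) with a low white ring (88 mm across, its top 26 mm above the bench) in which the jar stands. The origin is at bench level under the jar's centre; z is up; x points from the jar to the steel post, whose axis stands 110 mm away along +x.
- post_axis (a point): On the vertical axis of the post about which the strap swings, 145 mm above the bench. Fixed; axes as the clamp's. The strap is a level steel bar 22 mm wide, 20 mm high, its underside 135 mm and top 155 mm above the bench, with a hub of 40 mm diameter on the post (top at 163 mm).
- strap (a joint): Swing angle of the strap. 0 = home: it points from the post along the clamp's -x, right over the jar's centre, against a hard stop. Positive = swung away, clockwise from above, towards the clamp's +y (starts 0.75 to 1.15, limit 1.35), so it is pushed towards the clamp's -y to close. Stiff hinge: about 1 N at the paddle; stays where it is left. Home: below 0.05.
- paddle (a point): Centre of the blue finger paddle at the strap's free end: an upright block 30 mm along the strap, 22 mm wide, 52 mm high (126 to 178 mm above the bench), centre 227 mm from the post's axis and 152 mm above the bench. Its x axis points along the strap towards the post. It moves with the strap.
- lever (a joint): Angle through which the cam lever, carried on the strap, has been pushed down. 0 = raised 1.4 rad (80 degrees) above level, leaning slightly away from the post; 1.4 = fully down: level, lying along the strap, pointing away from the post, at a hard stop. Starts 0 to 0.3. Takes about 4 N at the red pad; stays where it is left. Down: above 1.3. It lowers the rubber pad by 10 mm.
- lever_hinge (a point): Middle of the lever's hinge, on the strap 110 mm from the post's axis (over the jar when the strap is home), 170 mm above the bench. Its x axis points along the strap towards the post; the hinge line is its y axis.
- lever_pad (a point): Centre of the red finger pad at the lever's end: 38 mm along the lever, 22 mm wide, 12 mm thick, 66 mm from the hinge; the lever ends 85 mm from the hinge. The face to push is the one that looks up and towards the post.
- pad: Black rubber pressure pad under the strap below the lever's hinge, a disc of 48 mm diameter and 8 mm thick on a spring stem. Origin 7.5 mm above its underside; raised, the underside is 5.5 mm above the foil; with the lever down at home it presses on the foil with 5 to 8 N.
- jar: The jar in the clamp: 74 mm diameter, 95 mm tall, orange contents, silver foil top, loose in the white ring (1 to 3 mm of play), its top 107 mm above the bench. Origin at the centre of its underside.
- loose_lid: Loose black jar lid lying on the bench, 74 mm diameter, 14 mm high; origin at its underside. Leave alone.
- brush: Hand brush lying on the bench. Leave alone.
- jar_foil_1: Another jar standing on the bench, 74 mm diameter, 95 mm tall, with a silver foil top; origin at the centre of its underside. Leave alone.
- jar_foil_2: Another jar standing on the bench, 74 mm diameter, 95 mm tall, with a silver foil top; origin at the centre of its underside. Leave alone.
- jar_black_1: Another jar standing on the bench, 74 mm diameter, 95 mm tall, with a black lid top; origin at the centre of its underside. Leave alone.
- jar_black_2: Another jar standing on the bench, 74 mm diameter, 95 mm tall, with a black lid top; origin at the centre of its underside. Leave alone.

How it is judged:
By the outcome, as a careful person would: the job done as asked, in the order asked, and still so for the second after the job is handed in, with the robot touching nothing.
It also fails if it takes over 48 s, if anything falls off the work surface, if the arm or the gripper's body presses on something with over 40 N, if the wrist force passes 120 N, or if a joint passes its speed limit or range.

## Working session

There is one attempt and no reset: what is moved stays moved. The work goes in short steps, Python scripts to look and compute and a shell command to move; the robot and the scene stay as the last step left them, time stands still between calls to the robot, and variables do not carry over. Pictures are saved under pics/ and viewed, about 8 in all and at most 12, crops included, and the job is handed in when it is done.

```bash
ls; mkdir -p pics
python3 - <<'E'
from station import arm, viewer
import cv2, json
for n in("scene","side"):
    im=viewer.capture(n); cv2.imwrite(f"pics/{n}0.png",im[:,:,::-1]); c=viewer.get_calibration(n); print(n,c)
s=arm.read_state();print(s)
print(viewer.get_calibration("wrist"))
E
```

```text
pics
scene {'intrinsics': array([[496.58143745,   0.        , 320.86640389],
       [  0.        , 496.58143745, 207.33825789],
       [  0.        ,   0.        ,   1.        ]]), 'position': array([1137.39575915,  721.93738528,  936.69298067]), 'attitude': array([ 0.29442384,  0.8511314 , -0.41224444, -0.13763891])}
side {'intrinsics': array([[456.23071284,   0.        , 317.83901232],
       [  0.        , 456.23071284, 207.79510339],
       [  0.        ,   0.        ,   1.        ]]), 'position': array([  158.57516218, -1070.52159844,  1001.86555231]), 'attitude': array([ 0.88641965, -0.16002081,  0.08413033, -0.42611693])}
{'time_s': 0.1, 'joints': array([ 1.13191863e+00,  2.45745512e-01,  1.55888103e+00, -7.82628933e-06,
        1.33870450e+00, -1.74137016e-01]), 'dq': array([ 0.00040924, -0.00173378, -0.00231373,  0.0014462 , -0.00042456,
       -0.0013093 ]), 'joint_torque': array([ 2.80456215e-04, -4.16914916e+01, -3.15524054e+01,  6.86731911e-02,
        3.09646118e-02, -4.79438449e-05]), 'tool_pos': array([170.01024999, 627.16567454, 403.66039413]), 'orientation': array([ 1.31983169e-01,  9.91251576e-01, -8.29835733e-04, -2.58633484e-04]), 'contact_force': array([ 0.20300797, -0.50774164,  0.80991398]), 'moment': array([ 0.06879028, -0.03492422, -0.03525838]), 'finger_gap': 94.09919226116835}
{'intrinsics': array([[283.41945045,   0.        , 324.55229527],
       [  0.        , 283.41945045, 199.69199251],
       [  0.        ,   0.        ,   1.        ]]), 'mount': array([[ 1.07768633e-03, -9.67984756e-01, -2.51006674e-01,
         7.27513125e+01],
       [ 9.99999235e-01,  8.90799154e-04,  8.58166440e-04,
         1.57761490e+00],
       [-6.07095500e-04, -2.51007407e-01,  9.67984976e-01,
         1.91683446e+01],
       [ 0.00000000e+00,  0.00000000e+00,  0.00000000e+00,
         1.00000000e+00]])}
```

View pics/scene0.png

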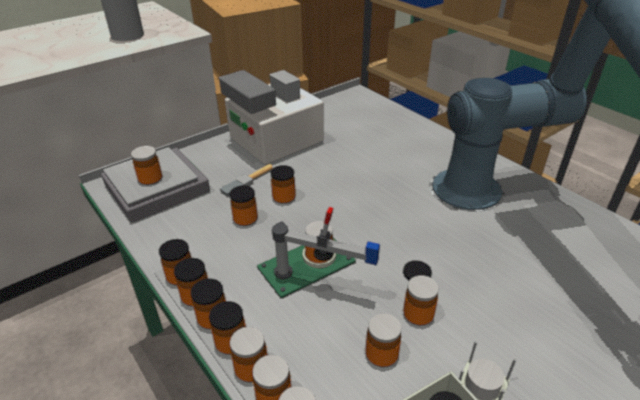

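View pics/side0.png

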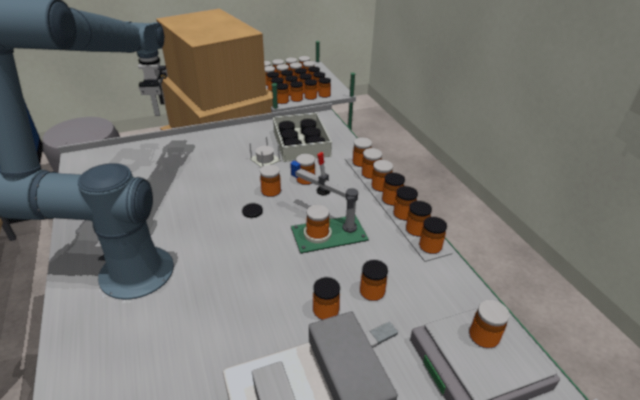

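Both views show the clamp, with the post at about (282,250) in scene and (350,210) in side, and the strap swung away. I'll enlarge both in one composite.

Run:
```python
import cv2,numpy as np
a=cv2.imread("pics/scene0.png")[195:305,240:440]; b=cv2.imread("pics/side0.png")[145:255,235:435]
f=lambda i:cv2.resize(i,(800,440)[:2] if 0 else (800,440),interpolation=cv2.INTER_CUBIC)[:, :]
A,B=f(a),f(b)
# keep within 800x600: 3.5x in two halves
A=cv2.resize(a[:,:170],(510,330),interpolation=cv2.INTER_CUBIC)
cv2.imwrite("pics/c1.png",f(a)); cv2.imwrite("pics/c2.png",f(b))
```

```text
(no output)
```

View pics/c1.png

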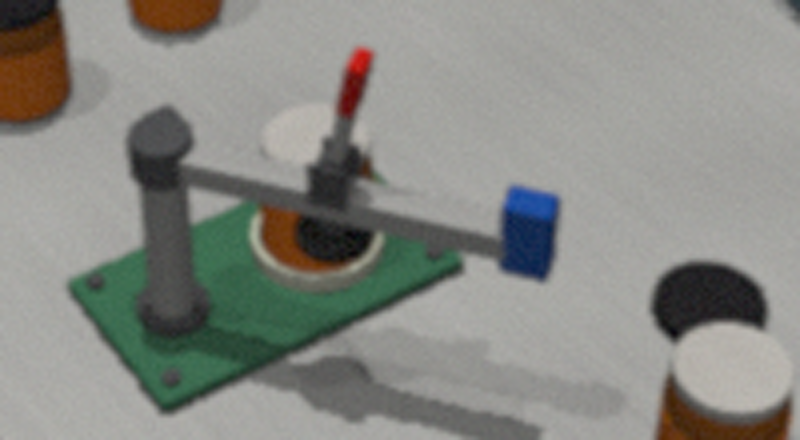

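View pics/c2.png

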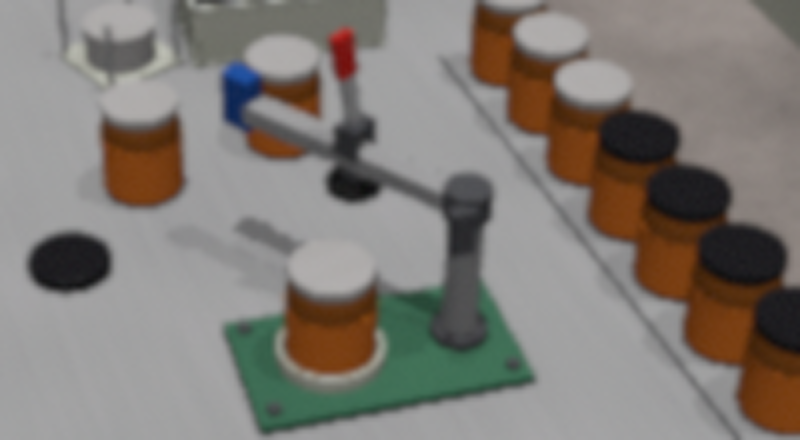

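```bash
cat > h.py <<'E'
import numpy as np
from scipy.spatial.transform import Rotation as R
from station import arm, viewer
def cam(n):
    c=viewer.get_calibration(n)
    if n=="wrist":
        s=arm.read_state(); M=c["mount"]; Rt=R.from_quat(s["orientation"]).as_matrix()
        return c["intrinsics"],Rt@M[:3,:3],Rt@M[:3,3]+s["tool_pos"]
    return c["intrinsics"],R.from_quat(c["attitude"]).as_matrix(),c["position"]
def atz(n,u,v,z):
    K,A,p=cam(n); d=A@np.linalg.inv(K)@[u,v,1]; return (p+d*(z-p[2])/d[2]).round(1)
def proj(n,X):
    K,A,p=cam(n); q=K@(A.T@(np.asarray(X)-p)); return (q[:2]/q[2]).round(1)
E
python3 - <<'E'
from h import *
S=lambda u,v,z:atz("scene",240+u/4,195+v/4,z)
D=lambda u,v,z:atz("side",235+u/4,145+v/4,z)
print("plate scene L,N,R",S(72,287,12),S(168,405,12),S(462,265,12))
print("plate side L,F,R",D(228,326,12),D(264,426,12),D(532,376,12))
print("screws sc",S(96,281,14),S(172,377,14),S(436,250,14)," side",D(243,327,14),D(275,408,14),D(513,363,14))
print("hub sc",S(163,130,163),"side",D(468,190,163))
print("postbase",S(173,305,12),D(460,328,12))
print("jar top",D(333,270,107),"ring sc",S(316,240,26))
print("paddle top",S(531,203,178),D(241,77,178))
print("jars: near sc",S(732,368,95),"lid",S(710,300,14),D(70,262,14), "jarL side",D(141,105,95),"jar2 side",D(283,57,95))
print("jar near2 sc",atz("scene",384,328,95),"blk",atz("side",326,288,95),atz("side",374,270,95))
E
```

```text
plate scene L,N,R [ 709.5 -106.4   12. ] [717.5  15.8  12. ] [497.3  36.1  12. ]
plate side L,F,R [496.7  23.7  12. ] [485.7 -98.5  12. ] [ 706.9 -117.9   12. ]
screws sc [695.2 -99.5  14. ] [7.036e+02 1.000e-01 1.400e+01] [502.9  16.3  14. ]  side [507.2  16.1  14. ] [499.8 -84.3  14. ] [ 698.1 -100.5   14. ]
hub sc [666.6 -48.5 163. ] side [669.4 -54.1 163. ]
postbase [667.1 -52.1  12. ] [676.4 -44.2  12. ]
jar top [561.8 -46.  107. ] ring sc [566.8 -30.7  26. ]
paddle top [549.8 146.2 178. ] [548.2 133.8 178. ]
jars: near sc [489.4 254.6  95. ] lid [394.8 160.6  14. ] [394.7 147.8  14. ] jarL side [489.8 242.1  95. ] jar2 side [634.6 273.9  95. ]
jar near2 sc [637.5 283.   95. ] blk [ 474.8 -331.7   95. ] [ 621.7 -316.8   95. ]
```

```bash
cat >> h.py <<'E'
POST=np.array([669.,-51.]); YAW=-0.0875
def strapdir(q):
    a=np.pi+YAW-q; return np.array([np.cos(a),np.sin(a)])
def target(q,rad,off,tipz):
    """tip beside strap: rad from post, off on the clockwise (push) side; tool y along tangent, returns pos, yaw of tool y"""
    d=strapdir(q); t=np.array([d[1],-d[0]])   # clockwise tangent
    return np.r_[POST+rad*d+off*t,tipz+arm.tip_extent],t
def delta(p,t,sgn,s=None):
    s=s or arm.read_state(); A=R.from_quat(s["orientation"])
    y=np.r_[sgn*t,0]; z=np.array([0,0,-1.]); x=np.cross(y,z)
    B=R.from_matrix(np.c_[x,y,z])
    return A.inv().apply(p-s["tool_pos"])/10, np.degrees((A.inv()*B).as_rotvec())
E
python3 - <<'E'
from h import *
s=arm.read_state(); print(R.from_quat(s["orientation"]).as_matrix().round(3), arm.tip_extent)
q=0.92
for sg in(1,-1):
    for qq in(.92,0):
        p,t=target(qq,227,48,140); o,r=delta(p,t,sg); print(sg,qq,p.round(),o.round(2),r.round(1))
E
```

```text
[[-0.965  0.262 -0.001]
 [ 0.262  0.965 -0.002]
 [ 0.    -0.002 -1.   ]] 199.2
1 0.92 [588. 167. 339.] [-52.43 -33.5    6.49] [-0.1  0.  42.6]
1 0 [447.  17. 339.] [-42.72 -51.66   6.52] [ -0.1  -0.  -10.2]
-1 0.92 [588. 167. 339.] [-52.43 -33.5    6.49] [-0.000e+00 -1.000e-01 -1.374e+02]
-1 0 [447.  17. 339.] [-42.72 -51.66   6.52] [-0.000e+00  1.000e-01  1.698e+02]
```

```bash
python3 -m crank '{"rot":[[0,0,0],[0,0,0],[0,0,0],[0,0,0],[0,0,0],[0,0,0],[0,0,0],[0,0,0],[0,0,0],[0,0,0],[0,0,0],[0,0,0]],"offset":[[-3.5,-2.2,0],[-3.5,-2.2,0],[-3.5,-2.2,0],[-3.5,-2.2,0],[-3.5,-2.2,0],[-3.5,-2.2,0],[-3.5,-2.2,0],[-3.5,-2.2,0],[-3.5,-2.2,0],[-3.5,-2.2,0],[-3.5,-2.2,0],[0,0,0]],"fingers":[0,0,0,0,0,0,0,0,0,0,0,0]}'
python3 - <<'E'
from h import *
p,t=target(.92,227,48,200); print([a.round(2) for a in delta(p,t,1)])
E
```

```text
time_s: 1.3
tool_pos: [480.7, 290.0, 404.3]
orientation: [0.135, 0.991, -0.0, 0.0]
contact_force: [-0.8, 0.5, -0.9]
finger_gap: 2.2
[array([-13.67,  -9.03,   0.52]), array([-4.000e-02,  4.000e-02,  4.224e+01])]
```

```bash
python3 -m crank '{"rot":[[0,0,0],[0,0,0],[0,0,0],[0,0,0],[0,0,7],[0,0,7],[0,0,7],[0,0,7],[0,0,7],[0,0,7],[0,0,0],[0,0,0]],"offset":[[-3.4,-2.2,0],[-3.4,-2.3,0],[-3.4,-2.2,0],[-3.4,-2.3,0],[0,0,0],[0,0,0],[0,0,0],[0,0,0],[0,0,0],[0,0,0],[0,0,0],[0,0,0]],"fingers":[0,0,0,0,0,0,0,0,0,0,0,0]}'
python3 - <<'E'
from h import *
import cv2
p,t=target(.92,227,48,140); print([a.round(2) for a in delta(p,t,1)])
for n in("scene","wrist"):
    im=viewer.capture(n)[:,:,::-1]; cv2.imwrite(f"pics/{n}1.png",im)
    print(n,[proj(n,x) for x in ([549,140,178],[669,-51,163])])
a=cv2.resize(cv2.imread("pics/scene1.png")[170:290,260:420],(400,300),interpolation=2)
b=cv2.resize(cv2.imread("pics/wrist1.png"),(800-400,250))
o=np.zeros((300,800,3),np.uint8);o[:,:400]=a;o[:250,400:]=b
cv2.imwrite("pics/comp1.png",cv2.resize(o,(800,300)))
E
```

```text
time_s: 2.5
tool_pos: [585.8, 171.1, 404.4]
orientation: [0.477, 0.879, -0.0, -0.0]
contact_force: [0.4, 0.2, 0.4]
finger_gap: -0.0
[array([-0.53, -0.02,  6.52]), array([-0.03, -0.02,  0.73])]
scene [array([371.2, 244.1]), array([279.3, 227.4])]
wrist [array([261.6, 232. ]), array([273.6, 432.7])]
```

View pics/comp1.png

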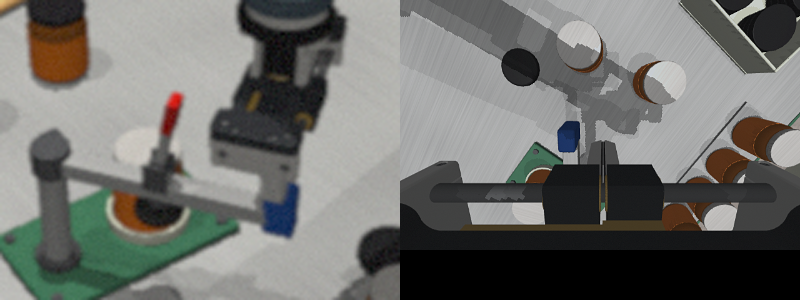

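The wrist view shows the blue paddle top at about (270,220) full-frame. The closed fingers are beside it on the push side with a clear gap, so I'll descend and sweep.

```bash
python3 -m crank '{"rot":[[0,0,0],[0,0,0],[0,0,0],[0,0,0]],"offset":[[-0.5,0,2.5],[0,0,2.5],[0,0,1.7],[0,0,0]],"fingers":[0,0,0,0]}'
python3 - <<'E'
from h import *
print(atz("wrist",270,220,178))
# plan: arc about POST at radius of finger, 4deg steps, shift in tool frame then turn
p,t=target(.92,227,48,138); print([a.round(2) for a in delta(p,t,1)])
p,t=target(.92,227,25,138); print([a.round(2) for a in delta(p,t,1)])
prev=None
from types import SimpleNamespace
for q in (.92,.85,.78):
    p,t=target(q,227,23.5,138)
    if prev is not None:
        y=np.r_[prev[1],0];z=np.array([0,0,-1.]);x=np.cross(y,z);d=p-prev[0];print(x@d,y@d)
    prev=(p,t)
E
```

```text
time_s: 3.0
tool_pos: [587.9, 166.3, 334.5]
orientation: [0.478, 0.878, -0.002, -0.002]
contact_force: [-0.5, -0.1, 0.0]
finger_gap: 0.5
[549.7 174.8 178. ]
[array([-0.01,  0.05, -0.27]), array([-0.29, -0.15,  0.59])]
[array([ 0.02, -2.25, -0.26]), array([-0.29, -0.15,  0.59])]
1.08773396992642 -15.934577839667766
1.087733969926504 -15.934577839667933
```

```bash
python3 -m crank '{"rot":[[0,0,0],[0,0,0],[0,0,-4],[0,0,-4],[0,0,-4],[0,0,-4],[0,0,-4],[0,0,-4],[0,0,0]],"offset":[[0,-1.1,0],[0,-1.1,0],[0.11,-1.6,0],[0.11,-1.6,0],[0.11,-1.6,0],[0.11,-1.6,0],[0.11,-1.6,0],[0.11,-1.6,0],[0,0,0]],"fingers":[0,0,0,0,0,0,0,0,0]}'
python3 - <<'E'
from h import *
p,t=target(.5,227,23.5,138); print([a.round(2) for a in delta(p,t,1)])
E
```

```text
time_s: 3.9
tool_pos: [494.9, 93.6, 338.9]
orientation: [0.286, 0.958, 0.0, 0.001]
contact_force: [0.5, 0.2, -0.4]
finger_gap: 0.0
[array([ 0.2 , -0.03,  0.16]), array([0.05, 0.11, 0.41])]
```

```bash
python3 -m crank '{"rot":[[0,0,-4],[0,0,-4],[0,0,-4],[0,0,-4],[0,0,-4],[0,0,-4],[0,0,0]],"offset":[[0.2,-1.6,0],[0.2,-1.6,0],[0.11,-1.6,0],[0.11,-1.6,0],[0.11,-1.6,0],[0.11,-1.6,0],[0,0,0]],"fingers":[0,0,0,0,0,0,0]}'
python3 - <<'E'
from h import *
import cv2
p,t=target(0,227,23.5,138); print([a.round(2) for a in delta(p,t,1)])
a=cv2.resize(viewer.capture("scene")[170:290,260:420,::-1],(400,300),interpolation=2)
b=cv2.resize(viewer.capture("side")[140:260,240:400,::-1],(400,300),interpolation=2)
cv2.imwrite("pics/comp2.png",np.hstack([a,b]))
E
```

```text
time_s: 4.6
tool_pos: [450.8, 9.5, 338.5]
orientation: [0.082, 0.997, -0.0, 0.001]
contact_force: [-0.2, 0.2, -0.1]
finger_gap: 0.5
[array([ 0.3 , -1.8 ,  0.13]), array([-0.02,  0.11, -4.36])]
```

View pics/comp2.png

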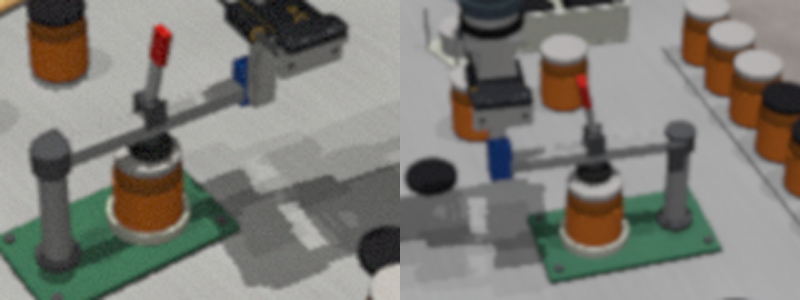

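The strap follows the finger and is nearly home: the paddle is at (245,80) on the left, the finger touches it, and the rubber pad is almost over the foil. I'll push on slowly until the stop shows as force.

```bash
python3 -m crank '{"rot":[[0,0,-2],[0,0,-2],[0,0,0],[0,0,0]],"offset":[[0.15,-0.7,0],[0.15,-0.7,0],[0,-0.3,0],[0,0,0]],"fingers":[0,0,0,0]}'; python3 -m crank '{"rot":[[0,0,0],[0,0,0]],"offset":[[0,-0.3,0],[0,0,0]],"fingers":[0,0]}'
```

```text
time_s: 5.1
tool_pos: [445.9, -5.3, 337.9]
orientation: [0.046, 0.999, 0.001, 0.0]
contact_force: [-0.3, 4.6, 2.0]
finger_gap: 0.4
time_s: 5.3
tool_pos: [445.7, -6.7, 338.0]
orientation: [0.046, 0.999, 0.005, 0.001]
contact_force: [2.4, 17.2, 3.4]
finger_gap: 0.4
```

```bash
python3 -m crank '{"rot":[[0,0,0],[0,0,0]],"offset":[[0,-0.3,0],[0,0,0]],"fingers":[0,0]}'; python3 -c "
from h import *
p,t=target(0,227,23.5,138); print([a.round(2) for a in delta(p,t,1)])"
```

```text
time_s: 5.5
tool_pos: [445.5, -8.1, 338.1]
orientation: [0.046, 0.999, 0.008, 0.001]
contact_force: [4.1, 31.1, 5.5]
finger_gap: 0.4
[array([0.06, 0.03, 0.09]), array([ 0.97,  0.06, -0.29])]
```

The stop is reached: the force jumped to 31 N and the pose matches the predicted home to under 1 mm. Backing off, rising and moving in behind the lever.

```bash
python3 -m crank '{"rot":[[0,0,0],[0,0,0],[0,0,0],[0,0,0],[0,0,0],[0,0,0],[0,0,0]],"offset":[[0,0.8,0],[0,1.5,0],[0,2.0,0],[0,0,-4.6],[0,0,-4.6],[0,0,-4.7],[0,0,0]],"fingers":[0,0,0,0,0,0,0]}'
python3 - <<'E'
from h import *
import cv2
p,t=target(0,82,0,276); print([a.round(2) for a in delta(p,t,1)])
for i,n in enumerate(("scene","side")):
    im=viewer.capture(n)[:,:,::-1].copy(); 
    print(n,[proj(n,np.r_[POST+r*strapdir(0),z]) for r,z in((227,178),(110,170))])
    cv2.imwrite(f"pics/{n}3.png",im)
a=cv2.resize(cv2.imread("pics/scene3.png")[170:290,260:420],(400,300),interpolation=2)
b=cv2.resize(cv2.imread("pics/side3.png")[140:260,240:400],(400,300),interpolation=2)
cv2.imwrite("pics/comp3.png",np.hstack([a,b]))
E
```

```text
time_s: 6.2
tool_pos: [449.9, 31.0, 484.3]
orientation: [0.045, 0.999, -0.001, 0.007]
contact_force: [0.3, -0.1, -0.9]
finger_gap: 0.4
[array([-14.35,  -6.21,   1.11]), array([-0.12,  0.77, -0.2 ])]
scene [array([356.5, 191. ]), array([318.1, 209.2])]
side [array([279.3, 199.6]), array([317.3, 195.6])]
```

View pics/comp3.png

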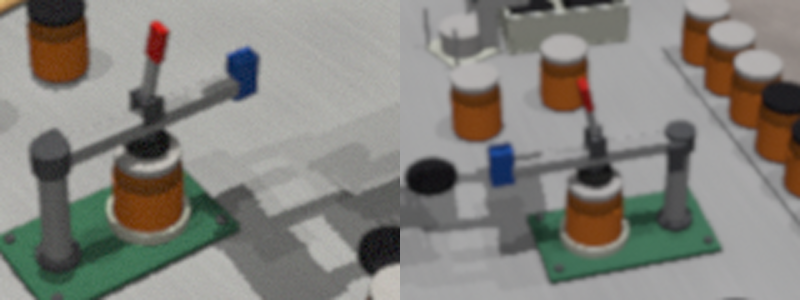

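The strap is home: the paddle top is at (243,52) and (501,149), against a predicted (241,52) and (498,149). Moving over to the post side of the lever.

```bash
python3 -m crank '{"rot":[[0,0,0],[0,0,0],[0,0,0],[0,0,0],[0,0,0],[0,0,0],[0,0,0],[0,0,0],[0,0,0]],"offset":[[-2.87,-1.25,0],[-2.87,-1.25,0],[-2.87,-1.25,0],[-2.87,-1.25,0],[-2.87,-1.2,0],[0,0,0],[0,0,2],[0,0,2],[0,0,0]],"fingers":[0,0,0,0,0,0,0,0,0]}'
python3 - <<'E'
from h import *
p,t=target(0,82,0,238); print([a.round(2) for a in delta(p,t,1)])
pr=None
for e in np.radians([80,70,60,50,40,30,20,10,0]):
    c=np.array([68*np.cos(e)-6*np.sin(e)+110-8,170+68*np.sin(e)+6*np.cos(e)]); print(c.round(1), (c-pr).round(1) if pr is not None else ''); pr=c
E
```

```text
time_s: 7.2
tool_pos: [584.9, -43.2, 431.6]
orientation: [0.045, 0.999, 0.001, -0.004]
contact_force: [0.2, 0.1, -0.5]
finger_gap: 0.7
[array([-0.24, -0.04, -0.56]), array([ 0.08, -0.52, -0.17])]
[107.9 238. ] 
[119.6 236. ] [11.7 -2.1]
[130.8 231.9] [11.2 -4.1]
[141.1 225.9] [10.3 -5.9]
[150.2 218.3] [ 9.1 -7.6]
[157.9 209.2] [ 7.7 -9.1]
[163.8 198.9] [  6.  -10.3]
[167.9 187.7] [  4.1 -11.2]
[170. 176.] [  2.1 -11.7]
```

```bash
python3 -m crank '{"rot":[[0,0,0],[0,0,0],[0,0,0],[0,0,0],[0,0,0],[0,0,0],[0,0,0]],"offset":[[1.2,0,0],[1.15,0,0],[1.17,0,0.1],[1.12,0,0.3],[1.03,0,0.5],[0.91,0,0.7],[0,0,0]],"fingers":[0,0,0,0,0,0,0]}'
python3 - <<'E'
from h import *
import cv2
p,t=target(0,150.2,0,218.3); print([a.round(2) for a in delta(p,t,1)])
a=cv2.resize(viewer.capture("scene")[150:270,260:420,::-1],(400,300),interpolation=2)
b=cv2.resize(viewer.capture("side")[120:240,240:400,::-1],(400,300),interpolation=2)
cv2.imwrite("pics/comp4.png",np.hstack([a,b]))
E
```

```text
time_s: 7.9
tool_pos: [519.5, -37.8, 420.1]
orientation: [0.045, 0.999, -0.0, -0.001]
contact_force: [0.9, -0.6, 1.7]
finger_gap: 0.4
[array([ 0.01, -0.  ,  0.26]), array([-0.01, -0.11, -0.17])]
```

View pics/comp4.png

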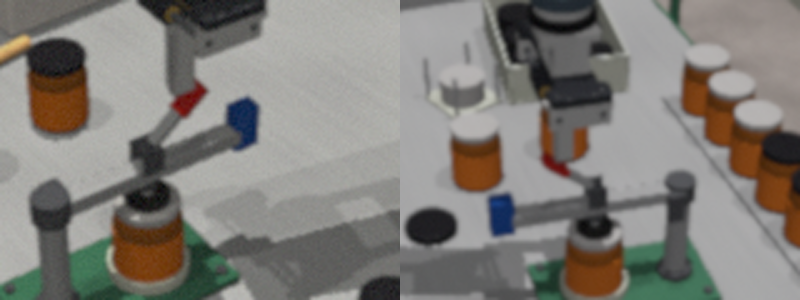

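The lever is going down under the fingertip (the red pad at (188,97) is about halfway), and the strap is still home. Continuing along the arc.

```bash
python3 -m crank '{"rot":[[0,0,0],[0,0,0],[0,0,0],[0,0,0],[0,0,0],[0,0,0]],"offset":[[0.77,0,1.0],[0.6,0,1.1],[0.4,0,1.15],[0.2,0,0.9],[0,0,0.4],[0,0,0]],"fingers":[0,0,0,0,0,0]}'
python3 - <<'E'
from h import *
p,t=target(0,170,0,176); print([a.round(2) for a in delta(p,t,1)])
E
```

```text
time_s: 8.6
tool_pos: [500.9, -36.3, 375.3]
orientation: [0.045, 0.999, -0.0, -0.001]
contact_force: [-5.8, -2.0, 8.0]
finger_gap: 0.3
[array([0.13, 0.  , 0.01]), array([-0.02, -0.16, -0.15])]
```

```bash
python3 -m crank '{"rot":[[0,0,0],[0,0,0]],"offset":[[0,0,0.3],[0,0,0]],"fingers":[0,0]}'; python3 -m crank '{"rot":[[0,0,0],[0,0,0]],"offset":[[0,0,0.2],[0,0,0]],"fingers":[0,0]}'
```

```text
time_s: 8.8
tool_pos: [501.2, -36.3, 374.9]
orientation: [0.045, 0.999, -0.0, -0.002]
contact_force: [-10.9, 1.7, 22.1]
finger_gap: 0.3
time_s: 9.0
tool_pos: [501.3, -36.3, 374.7]
orientation: [0.045, 0.999, -0.0, -0.002]
contact_force: [-16.7, 2.4, 29.9]
finger_gap: 0.3
```

The lever is at its hard stop: 30 N with less than 0.5 mm of motion. Retreating straight up and clear, then checking.

```bash
python3 -m crank '{"rot":[[0,0,0],[0,0,0],[0,0,0],[0,0,0],[0,0,0],[0,0,0],[0,0,0],[0,0,0],[0,0,0],[0,0,0]],"offset":[[0,0,-0.8],[0,0,-2],[0,0,-4],[0,0,-4],[0,4,-2],[0,4,0],[0,4,0],[0,4,0],[0,0,0],[0,0,0]],"fingers":[0,0,0,0,0,0,0,0,0,0]}'
python3 - <<'E'
from h import *
import cv2
for n in("scene","side"):
    cv2.imwrite(f"pics/{n}5.png",viewer.capture(n)[:,:,::-1]); print(n,[proj(n,np.r_[POST+r*strapdir(0),z]) for r,z in((227,178),(110,107),(176,176))])
a=cv2.resize(cv2.imread("pics/scene5.png")[150:310,250:410],(400,400),interpolation=2)
b=cv2.resize(cv2.imread("pics/side5.png")[120:280,240:400],(400,400),interpolation=2)
cv2.imwrite("pics/comp5.png",np.hstack([a,b]))
E
```

```text
time_s: 10.0
tool_pos: [515.5, 123.8, 497.0]
orientation: [0.044, 0.999, -0.0, -0.001]
contact_force: [0.5, -0.7, -0.0]
finger_gap: 0.0
scene [array([356.5, 191. ]), array([318.4, 228.5]), array([340.1, 198.3])]
side [array([279.3, 199.6]), array([317. , 211.8]), array([296. , 197.4])]
```

View pics/comp5.png

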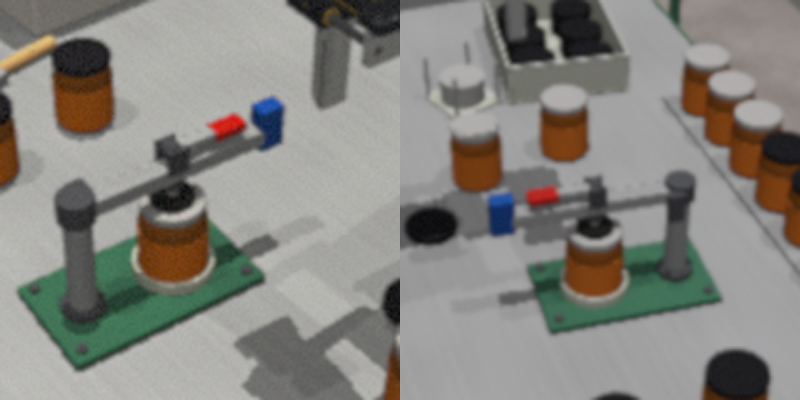

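The lever lies level (red pad at (226,126), predicted (225,121)). The strap is home, the rubber pad is on the foil, the jar is seated and the arm is clear.

```bash
python3 -c "
from station import arm
print(arm.job_done())"
```

```text
the job is handed in; nothing more can be done
None
```

The jar is clamped and the job is handed in at about 10 s. I pushed the swing strap round to its stop with the back of the closed fingers. Only then did I push the red lever down along its arc to its own stop, and retreat clear.

- **Strap:** at the stop the force rose to 31 N, with the tool within 1 mm of the predicted home position. In the last pictures the paddle is within about 1 px of where it should be at home.
- **Lever:** the final push gave about 30 N vertically (about 34 N in all) with under 0.5 mm of motion. The red pad lies level, within about 2 px of its predicted fully-down position.
- **Jar and surroundings:** the rubber pad is on the foil and the jar is in its seat. The neighbouring jars and the lid look unmoved where the last crops show them. I did not check the brush or the jars outside those crops, but the arm's path stayed clear of them.

I saw no failed or disagreeing checks. I could not measure the pad's pressing force directly; it follows from the lever being at its stop.

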